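Tug, free and hold open a gearbox inspection cover

ROBOT

A 6-joint arm with a two-finger parallel gripper is mounted at the origin on the work surface. World frame = base frame: x ahead of the robot, y to its left, z up, the work surface at z = 0. Lengths are in mm, angles in rad, forces in N, time in s.
With the tool pointing down it reaches from about 225 to 875 mm from the base axis. Payload 3.4 kg.
Tool frame: the origin (TCP) lies between the finger pads; the fingertips stand 14 mm ahead of it and the grasp point (between the pads) lies 5 mm behind it; z points along the fingers, y is the direction in which the jaws open and shut (so a half turn about z gives the same grasp; the last joint's range is limited). The gripper opens to 85 mm and grips with 20 to 120 N. Pads are 22 mm wide; open, the fingers measure 114 mm over their backs; the gripper's body (76 mm by 85 mm) begins 54 mm behind the grasp point. The pads swing forward as they close: fully open they stand 13 mm farther back than shut.
Start: joints at [-1.276, 0.276, 1.505, -0, 1.361, -0.121], TCP at [232.257, -526.04, 245.328] pointing down, gripper open.
Joint ranges: [-2.89, 2.89], [-0.75, 2.08], [0.22, 2.7], [-1.18, 4.32], [0.11, 2.71], [-2.7, 2.7]. Speed limits (rad/s): [2.57, 2.57, 3.14, 3.14, 3.14, 3.14].

INTERFACE

Orientations are given as a unit quaternion [x, y, z, w].
In Python, from bench import arm gives the robot as it stands.
- The arm moves only by the tool drive_tool, never from a script. Its argument "increments" is a list of rows, each a list of 3 entries, a list of its own where there are three numbers: the opening in per cent of the stroke, from 0 (shut) to 100 (fully open), then the shift along the tool's x, y, z in m, then the turn, a rotation vector about the tool's x, y, z in degrees. A call has 1 to 12 rows; each row is the pose to reach, as a shift and turn from the pose commanded when the call began, along the tool's axes at that moment; what a row does not reach only later rows make up. A row lasts 1/8 s, in which the tool goes at most 62.5 mm and 10.7 degrees, less where a joint would pass 70% of its speed; a pose out of reach is approached as far as the arm can. A call with a gripper value outside its range is refused whole. The fingers move at their own pace and stop on an object; the grip force is fixed at half the most. Time passes only in rows, so rows that repeat a pose let the fingers close. It gives the time, the measured TCP pose, the force and the opening at its end, in the units of the state.
- arm.state(): the state, without advancing time (a new reading comes with each control period).
- arm.camera(name): name is "scene" or "top" or "wrist"; returns a dict with "img" (420x560x3 uint8, red, green, blue), "camera_matrix" (3x3 intrinsics, pixels), "R" (3x3) and "t" (3): a world point X has camera coordinates R X + t. Camera axes: x right, y down, z forward; pixel columns grow to the right and rows downward; lengths in mm; the calibration is good to about 2 mm. The wrist camera is an equidistant fisheye: a pixel r from the principal point sees the ray r / f radians off the axis. A picture is of the moment at which its call begins. There is no depth.
- arm.hand_in(): hands the job in, once; it reports no verdict.
The state is a dict: "clock": time; "q": joint angles; "qd": joint speeds; "tau": joint torques, N m; "ee_pos": TCP position; "eef_rot": TCP orientation; "force": force on the tool from outside, world axes, zero at the start; "torque": the same for the moment, N m; "grip_width": opening from 0.0 (shut) to 1.0 (fully open).
Only numpy, scipy, OpenCV 4.12 (cv2) and the standard library are available. Lean on these libraries where they do the work, as an engineer would, in place of code of your own. Each camera call takes 0.05 s, during which the arm holds its last target.

TASK

Pick up the orange-handled lifting bar and put its steel end through the yellow ring on the gearbox's inspection cover. Before touching the red release, tug the cover upward with the bar to learn whether its hidden catch is holding it; if it is, do not wrench at it but slide the red release all the way across with whatever you like, and put the bar through the ring again. Finish while holding the bar with the cover lifted open by its ring to about 45 to 60 degrees, and keep it held still there, hand off the cover itself and the tub, tin and flange left where they are.

Things in the scene. Friction and masses are not known exactly. Their poses are not given: they have to be found in the camera images.
- bar: Lifting bar, 120 g, level on its rest: orange square handle 22 x 22 mm, x = -60 to +20 mm, and a round steel shaft 8 mm thick, x = 20 to 120 mm (tip). Origin on the axis 20 mm behind the handle's front end, near the balance point: grip it here across y. +x along the bar to the tip, z up. At the start the axis is 45 mm above the bench; it lifts straight up.
- bar_tip (a point): Centre of the end face of the bar's steel shaft.
- bar_root (a point): Point on the bar's axis where the shaft leaves the handle, 100 mm from the tip.
- rest: Fixed dark steel rest under the bar, same axes as the bar; origin on the bench under the bar's origin. A 150 x 70 x 6 mm base plate with two saddles at x = -57 to -43 and 61 to 75 mm, 48 mm high at most; between them the handle is free on both sides.
- housing: Green gearbox casing, bolted down, 200 (x) x 130 (y) x 100 mm high, on a 250 x 165 x 12 mm foot; a round stub sticks out on +x to x = 163 mm, a boss on -y. Origin: centre of the underside; -x is the front towards the robot, +y its left, z up. The front of the top (x = -100 to -55 mm) is a fixed ledge at z = 100 mm with the red release; behind it lies the cover.
- lid: Aluminium cover plate 148 (x) x 130 (y) x 8 mm, 0.3 to 0.6 kg, its top 108 mm above the bench. Origin on the hinge line, parallel to casing y at casing x = +95, z = 104 mm; when shut its axes are the casing's. A yellow steel ring stands on its front left corner. The cover only turns about the hinge; it falls shut if let go.
- eye (a point): Centre of the yellow ring's hole: 24 mm hole, ring of 8 mm round steel, 40 mm over all. The hole's axis is the cover's y (parallel to the hinge). At cover x = -140, y = +40, z = +26 mm; shut, 130 mm above the bench. Its +y side is free. A bar in the middle of the hole rises 8 mm before it bears on the ring, and stays level along y while the cover swings up.
- cover (a joint): Opening angle of the cover, rad: 0 shut, stop at 1.3; the front rises and swings back to +x. If caught, the ring rises only 2 to 3 mm, then stops hard; if not, 2 to 4 N at the ring lift it. A tug of 6 to 8 N tells (far more turns the bar in the grip). The catch is inside, cannot be seen, and is caught in about half of the cases whatever the release shows.
- release (a joint): Travel of the red release, m: 0 to 0.030 along casing -y (to the right seen from the robot); it starts at 0 to 0.005, needs 3 to 6 N and stays where it is left. Pushed to the end (beyond 0.025) it draws the hidden catch back for good.
- release_top (a point): Centre of the top of the red release post, 14 mm thick, 34 mm tall on the ledge: its top is 134 mm above the bench, at casing x = -82, y = +15 mm minus its travel. The bar's tip or a finger can push it.
- tub: White open plastic tub, 90 mm wide, 85 mm high, loose; origin under its centre. Leave alone.
- tin: Blue plain tin, 72 mm wide, 110 mm high, loose; origin under its centre. Leave alone.
- flange: Loose brass flange with a hub, 90 mm wide, 34 mm high; origin under its centre. Leave alone.

How it is judged (in metres and radians):
On the way, in this order (a step that is already met when the one before it is completed fails the run):
1. the bar's shaft is through the ring, without lifting, the cover shut and the red release not yet moved (((y of bar_tip in the frame of eye below -0.01 m and y of bar_root in the frame of eye above 0.01 m) or (y of bar_tip in the frame of eye above 0.01 m and y of bar_root in the frame of eye below -0.01 m)) and x of bar_tip in the frame of eye between -0.02 and 0.02 m and z of bar_tip in the frame of eye between -0.02 and 0.02 m and x of bar_root in the frame of eye between -0.02 and 0.02 m and z of bar_root in the frame of eye between -0.02 and 0.02 m and contact force between bar and lid below 3 N and value of joint cover below 0.02 rad and value of joint release below 0.009 m), for 0.1 s.
2. the cover is tugged with the held bar (more than 4 N at the ring, or the cover rises by more than 0.06 rad), the red release not yet moved (((y of bar_tip in the frame of eye below -0.01 m and y of bar_root in the frame of eye above 0.01 m) or (y of bar_tip in the frame of eye above 0.01 m and y of bar_root in the frame of eye below -0.01 m)) and x of bar_tip in the frame of eye between -0.02 and 0.02 m and z of bar_tip in the frame of eye between -0.02 and 0.02 m and x of bar_root in the frame of eye between -0.02 and 0.02 m and z of bar_root in the frame of eye between -0.02 and 0.02 m and contact force between the fingers and bar above 2 N and value of joint release below 0.009 m and (contact force between bar and lid above 4 N or value of joint cover above 0.06 rad)), for 0.05 s.
At the end, for the whole second after the job is handed in: The fingers grip the bar, its shaft is through the ring and carries the cover (more than 0.5 N between them), the cover stands still between 0.68 and 1.2 rad (39 to 69 degrees) open, no part of the robot touches the cover, the bar is more than 170 mm above the bench (((y of bar_tip in the frame of eye below -0.01 m and y of bar_root in the frame of eye above 0.01 m) or (y of bar_tip in the frame of eye above 0.01 m and y of bar_root in the frame of eye below -0.01 m)) and x of bar_tip in the frame of eye between -0.02 and 0.02 m and z of bar_tip in the frame of eye between -0.02 and 0.02 m and x of bar_root in the frame of eye between -0.02 and 0.02 m and z of bar_root in the frame of eye between -0.02 and 0.02 m and value of joint cover between 0.68 and 1.2 rad and velocity of joint cover between -0.1 and 0.1 rad/s and contact force between bar and lid above 0.5 N and contact force between the fingers and bar above 2 N and contact force between each of the arm, the fingers and lid below 0.3 N and height (world z) of bar above 0.17 m); the arm keeps its last pose, push and grip.
It fails at once if the cover is wrenched (more than 50 N between bar and cover) (contact force between bar and lid above 50 N).
It fails at once if the tub is shifted by more than 30 mm (distance of tub from where it was at the start of the episode above 0.03 m).
It fails at once if the tin is shifted by more than 30 mm (distance of tin from where it was at the start of the episode above 0.03 m).
It fails at once if the flange is shifted by more than 30 mm (distance of flange from where it was at the start of the episode above 0.03 m).
It also fails if it takes over 54 s, if anything falls off the work surface, if the arm or the gripper's body presses on something with over 40 N, if the wrist force passes 120 N, or if a joint passes its speed limit or range.

## Working session

There is one attempt and no reset: what is moved stays moved. The work goes in short steps, Python scripts to look and compute and a tool call to move; the robot and the scene stay as the last step left them, time stands still between calls to the robot, and variables do not carry over. Pictures are saved under pics/ and viewed, and the job is handed in when it is done.

Besides the shell and the picture viewer there is one more tool, called after "Request:" in YAML: its name, and indented under it one key for each argument. drive_tool: Moves the arm, as the interface text tells. Its arguments: {"type":"object","properties":{"increments":{"type":"array"}},"required":["increments"]}

```bash
ls; mkdir -p pics; cat > h.py <<'E'
import numpy as np, cv2
from bench import arm
def snap(n,f):
    c=arm.camera(n); cv2.imwrite('pics/'+f+'.png',cv2.cvtColor(c['img'],cv2.COLOR_RGB2BGR))
    np.savez('pics/'+f+'.npz',**c); return c
def load(f): return dict(np.load('pics/'+f+'.npz'))
def ray(c,u,v,fish=False):
    K=c['camera_matrix']; x=(u-K[0,2])/K[0,0]; y=(v-K[1,2])/K[1,1]
    if fish:
        r=np.hypot(x,y); s=np.sin(r)/r if r>1e-9 else 1; d=np.array([x*s,y*s,np.cos(r)])
    else: d=np.array([x,y,1.])
    R=c['R']; o=-R.T@c['t']; d=R.T@d; return o,d/np.linalg.norm(d)
def onz(c,u,v,z,fish=False):
    o,d=ray(c,u,v,fish); return o+d*(z-o[2])/d[2]
def tri(rs):
    A=0;b=0
    for o,d in rs:
        P=np.eye(3)-np.outer(d,d); A=A+P; b=b+P@o
    X=np.linalg.solve(A,b); return X,[np.linalg.norm((np.eye(3)-np.outer(d,d))@(X-o)) for o,d in rs]
def proj(c,X,fish=False):
    p=c['R']@np.asarray(X,float)+c['t']; K=c['camera_matrix']
    if fish:
        rr=np.hypot(p[0],p[1]); th=np.arctan2(rr,p[2]); k=th/rr; return K[0,0]*p[0]*k+K[0,2],K[1,1]*p[1]*k+K[1,2]
    return K[0,0]*p[0]/p[2]+K[0,2],K[1,1]*p[1]/p[2]+K[1,2]
E
python3 - <<'E'
from h import *
np.set_printoptions(precision=4,suppress=True)
for n in ['scene','top','wrist']:
    c=snap(n,n+'0'); print(n,c['camera_matrix'].tolist(),(-c['R'].T@c['t']),c['R'][2])
print(arm.state())
E
```

```text
pics
scene [[398.7093008340412, 0.0, 284.0583054032868], [0.0, 398.7093008340412, 214.67451370063438], [0.0, 0.0, 1.0]] [1009.2075 -406.1109  710.267 ] [-0.5669  0.4066 -0.7165]
top [[538.3983845632239, 0.0, 281.670801042867], [0.0, 538.3983845632239, 207.65359179019384], [0.0, 0.0, 1.0]] [ 413.9412  -42.5688 1474.5495] [ 0.0863  0.0004 -0.9963]
wrist [[325.19226210127806, 0.0, 279.1837940737864], [0.0, 325.19226210127806, 211.74304198016728], [0.0, 0.0, 1.0]] [ 309.1019 -493.0919  373.8667] [-0.2988 -0.1317 -0.9452]
{'clock': 0.15, 'q': array([-1.276 ,  0.2765,  1.5058, -0.    ,  1.3607, -0.121 ]), 'qd': array([ 0.001 , -0.0008, -0.0048, -0.0002, -0.0012,  0.0017]), 'tau': array([  0.002 , -41.7143, -24.6032,  -0.0001,   0.0076,  -0.    ]), 'ee_pos': array([ 232.1339, -525.6419,  244.6353]), 'eef_rot': array([ 0.9785,  0.2064, -0.0001, -0.0007]), 'force': array([-0.1634, -0.9918, -0.032 ]), 'torque': array([ 0.0137, -0.0135,  0.0061]), 'grip_width': 0.9967972549023947}
```

View pics/scene0.png

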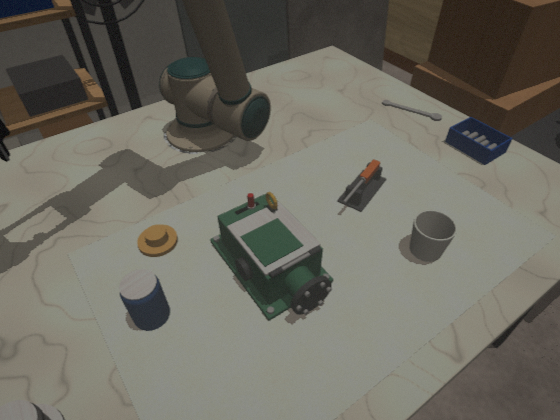

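View pics/top0.png

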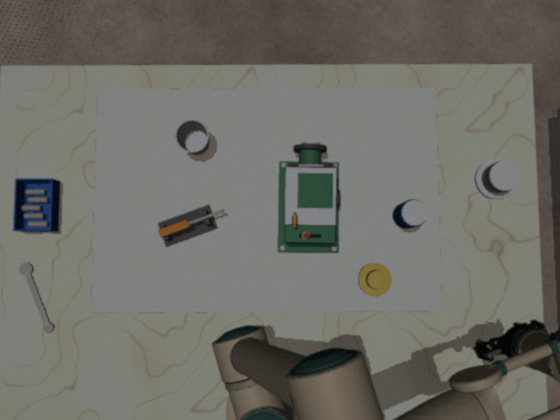

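View pics/wrist0.png

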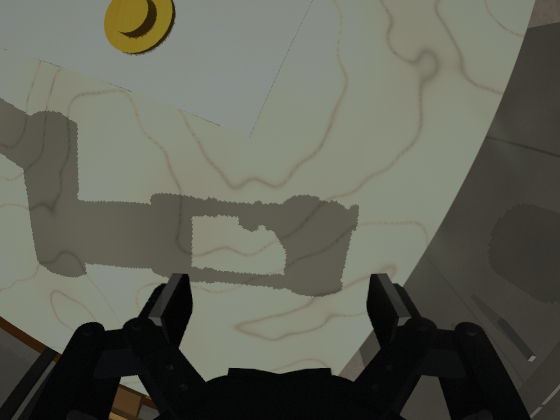

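The three views show the bar left of the gearbox with its tip pointing right. In the top view the handle is at about (173,229) and the tip at (227,212). The ring is at about (295,220), the red post at (307,236), and the tub, tin and flange stand clear of these. Next I measure from the masks in both views.

```bash
python3 - <<'E'
from h import *
np.set_printoptions(precision=1,suppress=True)
for f,b in [('top0',(140,130,360,270)),('scene0',(200,140,400,320))]:
    c=load(f); im=c['img']; hsv=cv2.cvtColor(im,cv2.COLOR_RGB2HSV)
    x0,y0,x1,y1=b
    for name,lo,hi in [('orange',(5,150,80),(16,255,255)),('yellow',(17,120,80),(30,255,255)),('red',(0,150,60),(4,255,255)),('red2',(172,150,60),(180,255,255))]:
        m=cv2.inRange(hsv,lo,hi); mm=np.zeros_like(m); mm[y0:y1,x0:x1]=m[y0:y1,x0:x1]
        n,l,s,ce=cv2.connectedComponentsWithStats(mm)
        for i in range(1,n):
            if s[i,4]>5:
                ys,xs=np.where(l==i); r=cv2.minAreaRect(np.c_[xs,ys].astype(np.float32)); print(f,name,s[i],ce[i],r)
    k=4; cr=im[y0:y1,x0:x1]
    if f=='top0': cr=im[130:270,150:350]
    cv2.imwrite('pics/z_'+f+'.png',cv2.cvtColor(cv2.resize(cr,None,fx=3.2,fy=3.2,interpolation=cv2.INTER_CUBIC),cv2.COLOR_RGB2BGR))
E
```

```text
top0 orange [160 220  29  17 235] [173.4 228. ] ((173.53787231445312, 228.03677368164062), (8.258760452270508, 28.834871292114258), 70.70995330810547)
top0 yellow [293 213   4  14  39] [294.3 219.9] ((294.5, 219.5), (13.0, 3.0), 90.0)
top0 red [304 233   5   5  18] [306.2 235.1] ((306.2500305175781, 235.25003051757812), (3.535533905029297, 4.242640495300293), 45.0)
scene0 orange [361 161  18  17 127] [369.8 168.8] ((369.8362121582031, 168.7844696044922), (6.75303316116333, 20.905040740966797), 40.23635482788086)
scene0 yellow [268 193   9  13  33] [272.8 198. ] ((273.1000061035156, 198.29998779296875), (14.418941497802734, 2.9144668579101562), 57.528804779052734)
scene0 yellow [268 200   5   6  14] [269.9 203.1] ((269.780029296875, 203.04000854492188), (5.800000190734863, 2.4000000953674316), 53.13010025024414)
scene0 red [248 194   5   3  13] [250.  195.2] ((250.0, 195.0), (2.0, 4.0), 90.0)
```

View pics/z_top0.png

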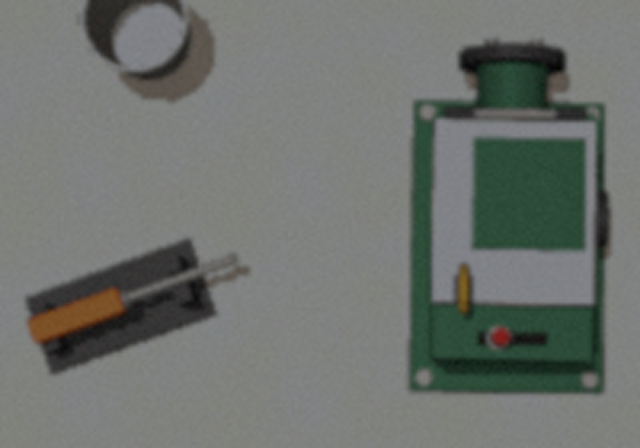

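View pics/z_scene0.png

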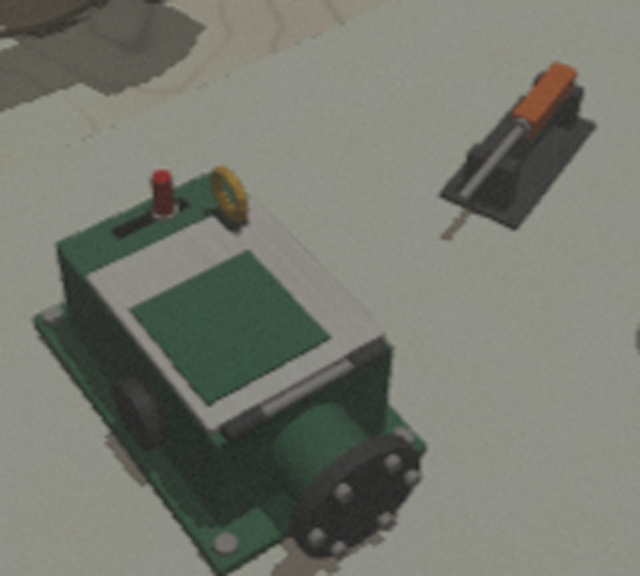

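The crops are clear. The ring is seen almost edge-on from the top, so its axis lies close to world y. The shaft ends at about (224,211) in the top view and (345,200) in the scene view.

```bash
python3 - <<'E'
from h import *
np.set_printoptions(precision=1,suppress=True)
t=load('top0'); s=load('scene0')
T=lambda p:(p[0]/3.2-.3+150,p[1]/3.2-.3+130)
S=lambda p:(p[0]/3.2-.3+200,p[1]/3.2-.3+140)
def two(n,a,b): print(n,*tri([ray(t,*a),ray(s,*b)]))
two('tip',T((237,259)),S((463,193)))
two('root',T((123,302)),S((521,124)))
two('ring',(294.5,219.7),S((231,194)))
two('redtop',T((501,336)),S((162,174)))
print('tip z45',onz(t,*T((237,259)),45),'root z45',onz(t,*T((123,302)),45))
print('ori c z56',onz(t,173.5,228,56), 'scene', onz(s,369.8,168.8,50))
print('ringz130',onz(t,294.5,219.7,130),'red134',onz(t,*T((501,336)),134))
# rect ends of handle at z56
for a in [(160,220),(0,0)]: pass
# lid corners z=108
for n,a in [('lid FL',(432,302)),('FR',(595,304)),('BR',(588,120)),('BL',(434,118))]: print(n,onz(t,*T(a),108))
for n,a in [('ledge FL',(432,360)),('FR',(594,364))]: print(n,onz(t,*T(a),100))
for n,a in [('foot FL',(410,391)),('FR',(603,391)),('BR',(604,104)),('BL',(414,101))]: print(n,onz(t,*T(a),12))
for n,a in [('restA',(26,297)),('restB',(52,374)),('restC',(215,314)),('restD',(190,238))]: print(n,onz(t,*T(a),6))
E
```

```text
tip [530.9 112.8  50.6] [np.float64(1.505994074607043), np.float64(1.5059940746071356)]
root [495.5 207.2  46.5] [np.float64(0.9540454224394735), np.float64(0.9540454224394329)]
ring [500.4 -73.5 129.9] [np.float64(0.639959195735055), np.float64(0.6399591957349753)]
redtop [ 462.5 -102.6  135. ] [np.float64(0.45079815496463876), np.float64(0.45079815496464604)]
tip z45 [530.4 112.3  45. ] root z45 [494.9 206.8  45. ]
ori c z56 [484.1 243.3  56. ] scene [481.6 247.   50. ]
ringz130 [500.1 -74.1 130. ] red134 [ 462.3 -103.   134. ]
lid FL [490.4 -49.6 108. ]
FR [ 488.3 -179.   108. ]
BR [ 635.9 -175.2  108. ]
BL [638.  -51.8 108. ]
ledge FL [444.6 -49.4 100. ]
FR [ 441.  -178.4  100. ]
foot FL [420.5 -31.2  12. ]
FR [ 419.9 -194.4   12. ]
BR [ 665.3 -198.5   12. ]
BL [668.6 -35.4  12. ]
restA [501.7 296.4   6. ]
restB [436.1 273.3   6. ]
restC [486.6 135.    6. ]
restD [551.8 156.8   6. ]
```

```bash
cat >> h.py <<'E'
from scipy.spatial.transform import Rotation as Ro
def Rphi(phi,pitch=0):  # tool x heading phi (deg), tool z down
    a=np.radians(phi); return np.array([[np.cos(a),np.sin(a),0],[np.sin(a),-np.cos(a),0],[0,0,-1.]])
def inc(p,R,pt,Rt):  # from commanded p(mm),R to target: shift m (tool), rotvec deg
    return np.round(R.T@(np.asarray(pt,float)-p)/1000,4), np.round(np.degrees(Ro.from_matrix(R.T@Rt).as_rotvec()),2)
def add(p,R,sh,rv): return p+R@np.array(sh)*1000, R@Ro.from_rotvec(np.radians(rv)).as_matrix()
E
python3 - <<'E'
from h import *
np.set_printoptions(suppress=True)
p=np.array([232.257,-526.04,245.328]); R=Ro.from_quat([0.9785,0.2064,-0.0001,-0.0007]).as_matrix()
print(np.round(R,3))
print(inc(p,R,[487,225,245],Rphi(110)),inc(p,R,[380,-80,260],Rphi(60)))
E
```

```text
[[ 0.915  0.404 -0.   ]
 [ 0.404 -0.915  0.001]
 [ 0.    -0.001 -1.   ]]
(array([ 0.5364, -0.5842,  0.0012]), array([ -0.06,  -0.07, -86.18])) (array([ 0.3153, -0.3484, -0.0142]), array([ -0.08,  -0.03, -36.18]))
```

Request:
drive_tool:
  increments:
    - [100,[0.045,-0.049,0],[0,0,-7]]
    - [100,[0.09,-0.098,0],[0,0,-14]]
    - [100,[0.135,-0.147,0],[0,0,-21]]
    - [100,[0.18,-0.196,0],[0,0,-28]]
    - [100,[0.225,-0.245,0],[0,0,-35]]
    - [100,[0.27,-0.294,0],[0,0,-43]]
    - [100,[0.315,-0.343,0],[0,0,-50]]
    - [100,[0.36,-0.392,0],[0,0,-57]]
    - [100,[0.405,-0.441,0],[0,0,-65]]
    - [100,[0.45,-0.49,0],[0,0,-72]]
    - [100,[0.495,-0.539,0],[0,0,-79]]
    - [100,[0.536,-0.584,0],[0,0,-86.2]]

```text
clock: 1.65
ee_pos: [473.3, 186.3, 245.2]
eef_rot: [0.571, 0.821, -0.0, 0.0]
force: [1.0, -0.2, 0.3]
grip_width: 1.001
```

Request:
drive_tool:
  increments:
    - [100,[0,0,0],[0,0,0]]
    - [100,[0,0,0],[0,0,0]]

```text
clock: 1.9
ee_pos: [472.4, 183.9, 244.7]
eef_rot: [0.573, 0.819, -0.001, -0.0]
force: [1.0, -0.5, -0.4]
grip_width: 1.0
```

```bash
python3 - <<'E'
from h import *
np.set_printoptions(precision=2,suppress=True)
c=snap('wrist','w1'); print(-c['R'].T@c['t'])
s=arm.state(); print(s['clock'],s['ee_pos'],Ro.from_quat(s['eef_rot']).as_matrix(),s['force'])
print([proj(c,X,True) for X in ([530.4,112.3,45],[494.9,206.8,45],[500.4,-73.5,130])])
E
```

```text
[443.82 261.77 373.99]
1.95 [472.42 183.25 244.91] [[-0.34  0.94 -0.  ]
 [ 0.94  0.34 -0.  ]
 [-0.   -0.   -1.  ]] [-0.37  0.13 -0.81]
[(np.float64(306.3846288129583), np.float64(258.2762620667844)), (np.float64(308.2449877708559), np.float64(170.67722363117795)), (np.float64(228.3736002678483), np.float64(407.3546424488129))]
```

View pics/w1.png

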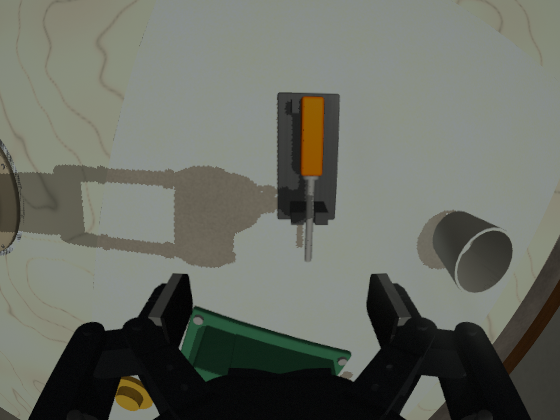

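The wrist view shows the bar in line with the image's vertical: tip (308,261), shaft root (310,177), handle's far end (312,96). I'll combine these with the earlier views.

```bash
python3 - <<'E'
from h import *
np.set_printoptions(precision=1,suppress=True)
t=load('top0'); s=load('scene0'); w=load('w1')
T=lambda p:(p[0]/3.2-.3+150,p[1]/3.2-.3+130)
S=lambda p:(p[0]/3.2-.3+200,p[1]/3.2-.3+140)
print(tri([ray(w,308,261,True),ray(t,*T((237,259))),ray(s,*S((463,193)))]))
print(tri([ray(w,310,177,True),ray(t,*T((123,302))),ray(s,*S((521,124)))]))
print(onz(w,308,261,45,True),onz(w,310,178,45,True))
hsv=cv2.cvtColor(w['img'],cv2.COLOR_RGB2HSV); m=cv2.inRange(hsv,(5,150,80),(16,255,255)); m[:,:280]=0;m[200:]=0
ys,xs=np.where(m>0); print(cv2.minAreaRect(np.c_[xs,ys].astype(np.float32)))
b=cv2.boxPoints(cv2.minAreaRect(np.c_[xs,ys].astype(np.float32)))
for q in b: print(q,onz(w,*q,56,True))
E
```

```text
(array([531.3, 112.6,  51.2]), [np.float64(0.45823359545549275), np.float64(1.7070113421118245), np.float64(1.3629212918543843)])
(array([497.1, 204.3,  50.6]), [np.float64(2.307875004118696), np.float64(2.877265899595395), np.float64(1.770158756142264)])
[533.5 109.7  45. ] [499.5 200.2  45. ]
((312.0, 135.5), (79.0, 22.0), 90.0)
[301.  96.] [460.2 275.4  56. ]
[323.  96.] [480.  283.2  56. ]
[323. 175.] [508.8 209.8  56. ]
[301. 175.] [488. 202.  56.]
```

```bash
python3 - <<'E'
from h import *
s=arm.state(); R=Ro.from_quat(s['eef_rot']).as_matrix()
print(inc(s['ee_pos'],R,[491,224.5,110],Rphi(110.6)),inc(s['ee_pos'],R,[491,224.5,40],Rphi(110.6)))
E
```

```text
(array([0.0325, 0.0318, 0.1348]), array([-0.09,  0.04, -0.63])) (array([0.0326, 0.0319, 0.2048]), array([-0.09,  0.04, -0.63]))
```

Request:
drive_tool:
  increments:
    - [100,[0.016,0.016,0.04],[0,0,-0.6]]
    - [100,[0.0325,0.032,0.09],[0,0,-0.6]]
    - [100,[0.0325,0.032,0.134],[0,0,-0.6]]
    - [100,[0.0325,0.032,0.134],[0,0,-0.6]]
    - [100,[0.0325,0.032,0.134],[0,0,-0.6]]

```text
clock: 2.58
ee_pos: [493.1, 224.8, 112.9]
eef_rot: [0.57, 0.822, 0.001, 0.001]
force: [-0.2, -0.5, 0.1]
grip_width: 0.999
```

```bash
python3 - <<'E'
from h import *
np.set_printoptions(precision=2,suppress=True)
c=snap('wrist','w2')
s=arm.state(); print(s['clock'],s['ee_pos'],s['eef_rot'],s['force'])
E
```

```text
2.625 [493.57 225.19 113.51] [0.57 0.82 0.   0.  ] [-0.03 -0.06 -1.28]
```

View pics/w2.png

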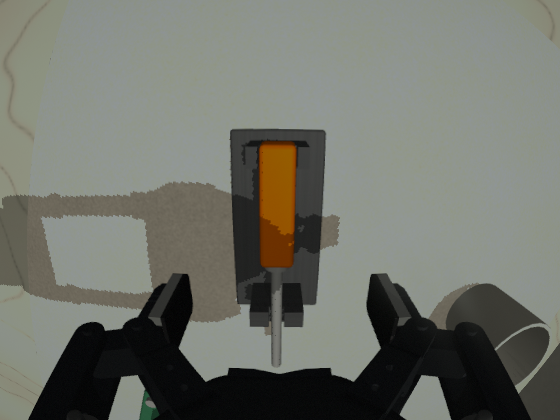

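The handle is centred between the jaws (columns 260–297). Its front end is at (278,267) and the shaft end at (277,366). Two wrist positions can now give me the height.

```bash
python3 - <<'E'
from h import *
np.set_printoptions(precision=1,suppress=True)
w=load('w1'); v=load('w2')
print('front top',tri([ray(w,312,175.5,True),ray(v,278,268,True)]))
print('back top',tri([ray(w,312,96,True),ray(v,279,142,True)]))
print('tip',tri([ray(w,308,261,True),ray(v,277,366,True)]))
for q in [(278,268),(279,142)]: print(onz(v,*q,56,True))
s=arm.state(); R=Ro.from_quat(s['eef_rot']).as_matrix()
print(inc(s['ee_pos'],R,[491,224.5,40],Rphi(110.6)))
E
```

```text
front top (array([498.8, 205.4,  56.1]), [np.float64(0.29656491150671543), np.float64(0.29656491150677244)])
back top (array([471.6, 279.9,  41.6]), [np.float64(0.36864791821400145), np.float64(0.3686479182140613)])
tip (array([533.2, 110.7,  47.2]), [np.float64(0.30883592849729824), np.float64(0.30883592849715397)])
[499.1 205.3  56. ]
[471.3 281.4  56. ]
(array([ 0. , -0. ,  0.1]), array([ 0.2,  0. , -0.1]))
```

Front of the handle measures 56.1 mm high against an expected 56, and the tip 47 mm against 45. Going down to grip.

Request:
drive_tool:
  increments:
    - [100,[0,-0.0015,0.03],[0,0,0.3]]
    - [100,[0,-0.0015,0.055],[0,0,0.3]]
    - [100,[0,-0.0015,0.0735],[0,0,0.3]]
    - [100,[0,-0.0015,0.0735],[0,0,0.3]]
    - [100,[0,-0.0015,0.0735],[0,0,0.3]]
    - [0,[0,-0.0015,0.0735],[0,0,0.3]]
    - [0,[0,-0.0015,0.0735],[0,0,0.3]]
    - [0,[0,-0.0015,0.0735],[0,0,0.3]]
    - [0,[0,-0.0015,0.0735],[0,0,0.3]]
    - [0,[0,-0.0015,0.0735],[0,0,0.3]]
    - [0,[0,-0.0015,0.0735],[0,0,0.3]]

```text
clock: 4.0
ee_pos: [491.0, 225.3, 38.1]
eef_rot: [0.571, 0.821, 0.0, 0.0]
force: [0.8, 0.8, 4.4]
grip_width: 0.248
```

```bash
python3 - <<'E'
from h import *
np.set_printoptions(precision=2,suppress=True)
s=arm.state(); print(s)
E
```

```text
{'clock': 4.0, 'q': array([ 0.3 ,  0.42,  1.87, -0.  ,  0.85, -0.05]), 'qd': array([ 0.,  0.,  0., -0.,  0., -0.]), 'tau': array([ -0.1 , -40.57, -16.02,  -0.02,  -0.05,   0.03]), 'ee_pos': array([490.96, 225.32,  38.09]), 'eef_rot': array([0.57, 0.82, 0.  , 0.  ]), 'force': array([0.76, 0.84, 4.44]), 'torque': array([-0.02,  0.03,  0.09]), 'grip_width': 0.24832321945183786}
```

Opening 0.248 (about 21 mm) fits the 22 mm handle. Lifting straight up.

Request:
drive_tool:
  increments:
    - [0,[0,0,-0.015],[0,0,0]]
    - [0,[0,0,-0.04],[0,0,0]]
    - [0,[0,0,-0.08],[0,0,0]]
    - [0,[0,0,-0.11],[0,0,0]]
    - [0,[0,0,-0.11],[0,0,0]]
    - [0,[0,0,-0.11],[0,0,0]]

```text
clock: 4.75
ee_pos: [489.6, 224.9, 147.1]
eef_rot: [0.571, 0.821, -0.001, -0.001]
force: [0.4, 0.5, -1.5]
grip_width: 0.249
```

```bash
python3 - <<'E'
from h import *
np.set_printoptions(precision=4,suppress=True)
c=snap('wrist','w3')
s=arm.state(); print(s['clock'],s['ee_pos'],s['eef_rot'],s['force'],s['torque'],s['grip_width'])
R=Ro.from_quat(s['eef_rot']).as_matrix()
print(inc(s['ee_pos'],R,[500.4,140,148],Rphi(90)))
E
```

```text
4.8 [489.3971 224.8187 146.5405] [ 0.5713  0.8208 -0.0012 -0.0009] [-0.2593 -0.1512 -2.3705] [ 0.0162 -0.0045  0.0477] 0.24851102781865464
(array([-0.0834, -0.0191, -0.0014]), array([-0.17,  0.03, 20.32]))
```

View pics/w3.png

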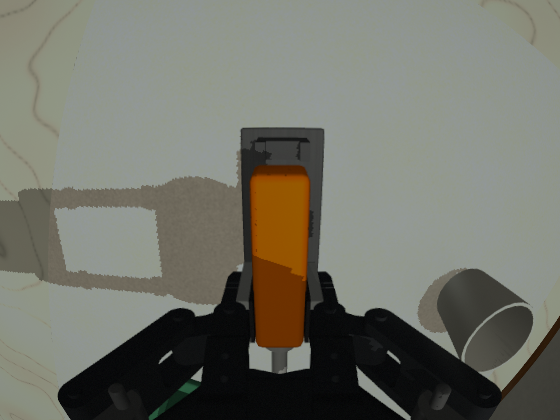

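The bar hangs in the grip and the rest is empty. Next I turn it and bring it in line with the ring, short of it.

Request:
drive_tool:
  increments:
    - [0,[-0.02,-0.005,0],[0,0,5]]
    - [0,[-0.045,-0.01,0],[0,0,10]]
    - [0,[-0.083,-0.019,0.005],[0,0,16]]
    - [0,[-0.083,-0.019,0.015],[0,0,20.3]]
    - [0,[-0.083,-0.019,0.024],[0,0,20.3]]
    - [0,[-0.083,-0.019,0.024],[0,0,20.3]]
    - [0,[-0.083,-0.019,0.024],[0,0,20.3]]

```text
clock: 5.68
ee_pos: [501.5, 141.2, 123.6]
eef_rot: [0.706, 0.708, -0.0, -0.0]
force: [1.0, 0.1, -1.6]
grip_width: 0.248
```

```bash
python3 - <<'E'
from h import *
np.set_printoptions(precision=4,suppress=True)
s=arm.state(); print(s['clock'],s['ee_pos'],s['eef_rot'],s['force'],s['torque'])
for n in ('scene','top'):
    c=snap(n,n+'4')
    print([proj(c,X) for X in ([500.4,-73.5,130],[500,20,130])])
    a=cv2.resize(c['img'][150:290,190:390] if n=='scene' else c['img'][150:260,180:340],None,fx=4,fy=4,interpolation=cv2.INTER_CUBIC); cv2.imwrite('pics/z_%s4.png'%n,a[:,:,::-1])
c=snap('wrist','w4')
E
```

```text
5.675 [501.5455 141.1992 123.5646] [ 0.7065  0.7077 -0.0002 -0.0001] [ 0.9784  0.0646 -1.5724] [ 0.0277  0.0272 -0.0071]
[(np.float64(271.5878759539414), np.float64(200.29233715959958)), (np.float64(306.52936700359743), np.float64(183.05239050650496))]
[(np.float64(294.2781547405337), np.float64(219.56169484907895)), (np.float64(256.90644957144644), np.float64(219.865824206577))]
```

View pics/z_scene4.png

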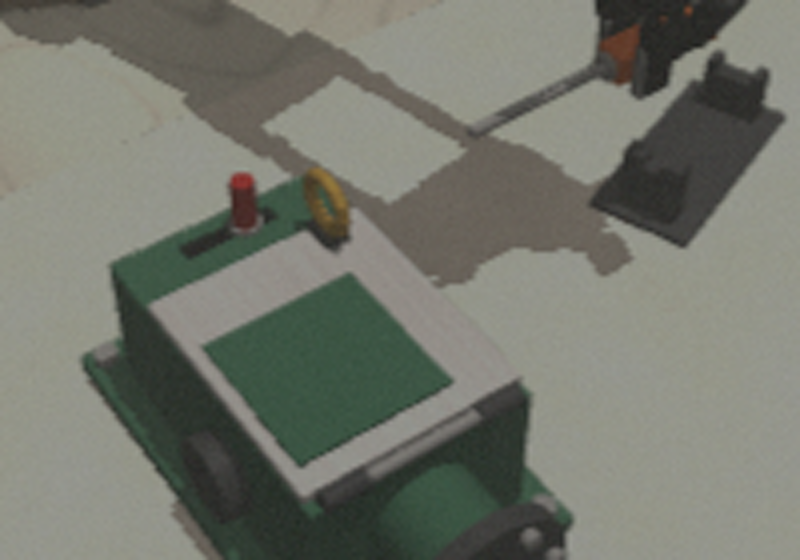

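View pics/z_top4.png

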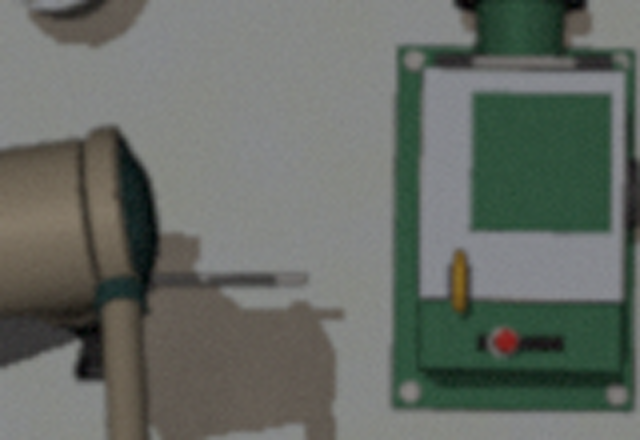

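View pics/w4.png

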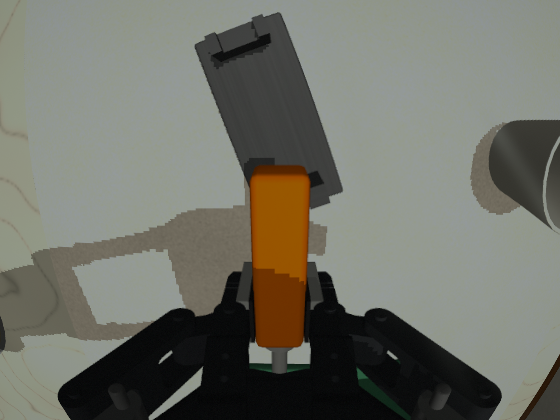

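In the scene view the tip is at about (308,182.6), level with the ring's hole at about (271,200.5). In the top view the tip is at (256.4,219.6) and the ring at (294.9,220.3). They look nearly in line, so I check the numbers.

```bash
python3 - <<'E'
from h import *
np.set_printoptions(precision=1,suppress=True)
t=load('top4'); s=load('scene4')
T=lambda x,y:(x/4-.4+180,y/4-.4+150)
S=lambda x,y:(x/4-.4+190,y/4-.4+150)
print('tip',*tri([ray(t,*T(304,279)),ray(s,*S(473,131))]))
print('root-ish',*tri([ray(t,*T(160,279)),ray(s,*S(603,68))]))
print('ring',*tri([ray(t,*T(460,282)),ray(s,*S(325,204))]))
print('red',*tri([ray(t,*T(505,341)),ray(s,*S(243,180))]))
# yellow mask boxes
for c,n in ((t,'t'),(s,'s')):
    hsv=cv2.cvtColor(c['img'],cv2.COLOR_RGB2HSV); m=cv2.inRange(hsv,(15,90,60),(32,255,255)); m[:,:250]=0;m[:,330:]=0;m[:180]=0;m[245:]=0
    print(n,cv2.boundingRect(m))
    for r in ((270.6,200.6),): pass
print('tub/tin refs ok')
E
```

```text
tip [501.1  23.  131.3] [np.float64(0.21342261974401178), np.float64(0.21342261974404333)]
root-ish [502.4 114.1 133.3] [np.float64(1.4734987408645854), np.float64(1.473498740864627)]
ring [499.1 -74.4 128.6] [np.float64(0.09439817962087153), np.float64(0.09439817962085784)]
red [ 462.  -101.9  132.8] [np.float64(0.09450159933291284), np.float64(0.09450159933288126)]
t (293, 213, 4, 15)
s (266, 192, 11, 17)
tub/tin refs ok
```

Request:
drive_tool:
  increments:
    - [0,[-0.03,-0.0015,0.0015],[0,0,0]]
    - [0,[-0.06,-0.0015,0.0015],[0,0,0]]
    - [0,[-0.075,-0.0015,0.0015],[0,0,0]]
    - [0,[-0.075,-0.0015,0.0015],[0,0,0]]

```text
clock: 6.32
ee_pos: [500.4, 65.4, 122.6]
eef_rot: [0.708, 0.707, 0.0, 0.0]
force: [1.0, 0.3, -2.3]
grip_width: 0.246
```

```bash
python3 - <<'E'
from h import *
np.set_printoptions(precision=4,suppress=True)
s=arm.state(); print(s['clock'],s['ee_pos'],s['eef_rot'],s['force'],s['torque'])
for n in ('scene','top'):
    c=snap(n,n+'5')
    a=cv2.resize(c['img'][150:290,190:390] if n=='scene' else c['img'][150:260,180:340],None,fx=4,fy=4,interpolation=cv2.INTER_CUBIC); cv2.imwrite('pics/z_%s5.png'%n,a[:,:,::-1])
E
```

```text
6.325 [500.3811  65.362  122.5535] [0.7075 0.7067 0.0003 0.0001] [ 1.0426  0.2709 -2.3003] [ 0.0473 -0.0185 -0.0002]
```

View pics/z_scene5.png

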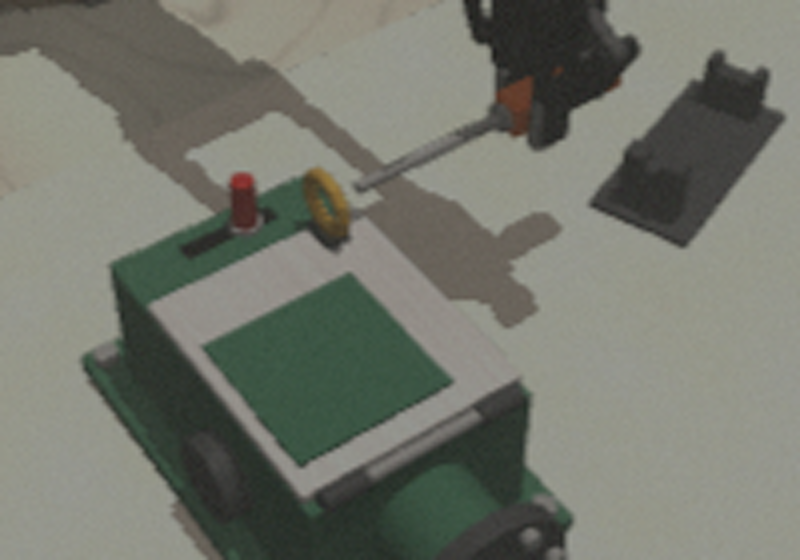

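View pics/z_top5.png

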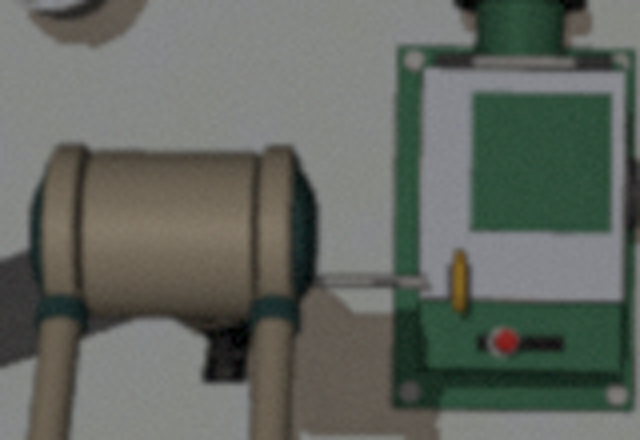

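The tip is about 20 mm short of the ring, at (360,187) in the scene crop. Extending the shaft's line meets the hole's centre at (325,204). Pushing through.

Request:
drive_tool:
  increments:
    - [0,[-0.012,0,0],[0,0,0]]
    - [0,[-0.024,0,0],[0,0,0]]
    - [0,[-0.036,0,0],[0,0,0]]
    - [0,[-0.05,0,0],[0,0,0]]
    - [0,[-0.05,0,0],[0,0,0]]
    - [0,[-0.05,0,0],[0,0,0]]

```text
clock: 7.18
ee_pos: [500.2, 15.7, 122.3]
eef_rot: [0.707, 0.707, 0.0, -0.0]
force: [0.2, 0.4, -0.7]
grip_width: 0.25
```

```bash
python3 - <<'E'
from h import *
np.set_printoptions(precision=4,suppress=True)
s=arm.state(); print(s['clock'],s['ee_pos'],s['eef_rot'],s['force'],s['torque'])
for n in ('scene','top'):
    c=snap(n,n+'6')
    a=cv2.resize(c['img'][150:290,190:390] if n=='scene' else c['img'][150:260,180:340],None,fx=4,fy=4,interpolation=cv2.INTER_CUBIC); cv2.imwrite('pics/z_%s6.png'%n,a[:,:,::-1])
E
```

```text
7.175 [500.1592  15.689  122.2797] [ 0.7072  0.707   0.0001 -0.0001] [ 0.2216  0.449  -0.673 ] [ 0.039  -0.0184  0.0058]
```

View pics/z_scene6.png

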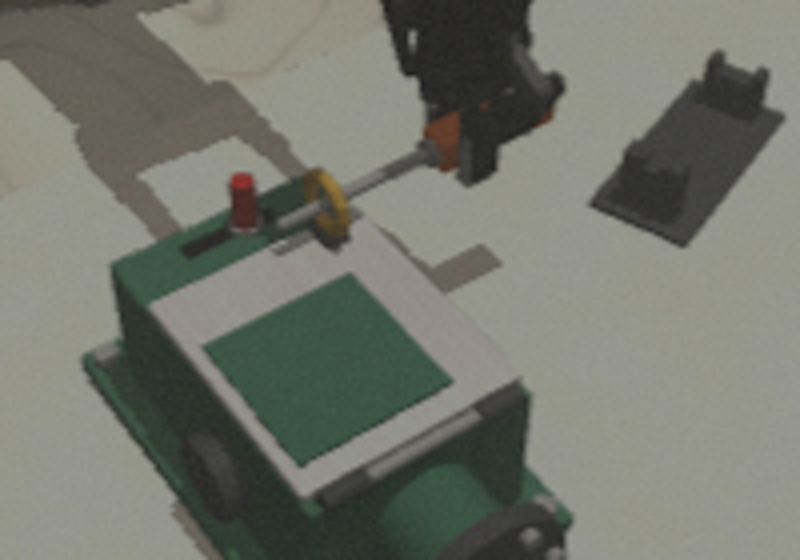

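View pics/z_top6.png

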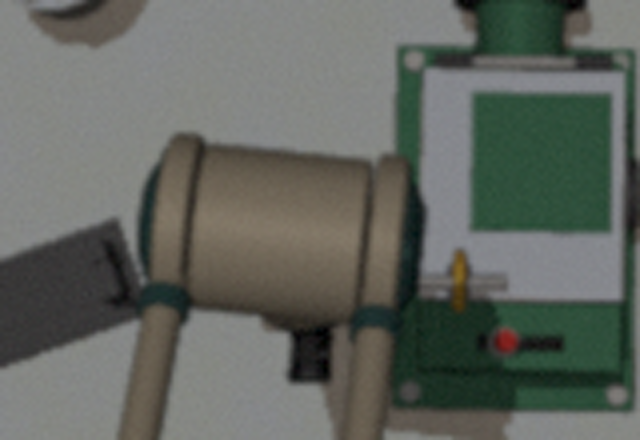

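The shaft is through the ring, with about 28 mm past it, at rest and unloaded. Now a gentle tug upward.

Request:
drive_tool:
  increments:
    - [0,[0,0,-0.003],[0,0,0]]
    - [0,[0,0,-0.006],[0,0,0]]
    - [0,[0,0,-0.008],[0,0,0]]
    - [0,[0,0,-0.008],[0,0,0]]

```text
clock: 7.78
ee_pos: [500.4, 15.8, 130.6]
eef_rot: [0.707, 0.707, 0.0, 0.0]
force: [-0.5, -0.2, -2.5]
grip_width: 0.252
```

Request:
drive_tool:
  increments:
    - [0,[0,0,-0.001],[0,0,0]]
    - [0,[0,0,-0.002],[0,0,0]]
    - [0,[0,0,-0.002],[0,0,0]]

```text
clock: 8.15
ee_pos: [500.1, 15.8, 132.0]
eef_rot: [0.707, 0.707, -0.0, -0.0]
force: [0.2, -0.6, -3.7]
grip_width: 0.251
```

Request:
drive_tool:
  increments:
    - [0,[0,0,-0.001],[0,0,0]]
    - [0,[0,0,-0.002],[0,0,0]]
    - [0,[0,0,-0.002],[0,0,0]]

```text
clock: 8.52
ee_pos: [500.6, 15.8, 134.5]
eef_rot: [0.707, 0.707, 0.0, 0.0]
force: [1.1, 0.6, -4.2]
grip_width: 0.245
```

```bash
python3 - <<'E'
from h import *
np.set_printoptions(precision=3,suppress=True)
for i in range(3):
    c=arm.camera('top'); s=arm.state(); print(s['clock'],s['ee_pos'],s['force'],s['torque'])
E
```

```text
8.575 [500.557  15.782 134.429] [ 1.24  -0.111 -3.943] [ 0.318 -0.244  0.14 ]
8.625 [500.544  15.764 134.418] [ 2.662  1.482 -4.137] [ 0.276 -0.279  0.164]
8.675 [500.505  15.777 134.381] [ 2.146  0.035 -4.028] [ 0.327 -0.305  0.192]
```

Request:
drive_tool:
  increments:
    - [0,[0,0,-0.001],[0,0,0]]
    - [0,[0,0,-0.002],[0,0,0]]
    - [0,[0,0,-0.002],[0,0,0]]

```text
clock: 9.05
ee_pos: [500.4, 15.7, 136.4]
eef_rot: [0.707, 0.707, 0.0, 0.0]
force: [3.6, 0.5, -4.7]
grip_width: 0.249
```

```bash
python3 - <<'E'
from h import *
np.set_printoptions(precision=3,suppress=True)
for i in range(2):
    c=arm.camera('top'); s=arm.state(); print(s['clock'],s['ee_pos'],s['force'],s['torque'])
c=snap('scene','scene7')
a=cv2.resize(c['img'][150:290,190:390],None,fx=4,fy=4,interpolation=cv2.INTER_CUBIC); cv2.imwrite('pics/z_scene7.png',a[:,:,::-1])
E
```

```text
9.1 [500.353  15.737 136.391] [ 3.301  0.146 -4.862] [ 0.262 -0.326  0.223]
9.15 [500.2    15.715 136.314] [ 2.78   0.42  -3.633] [ 0.33  -0.411  0.274]
```

View pics/z_scene7.png

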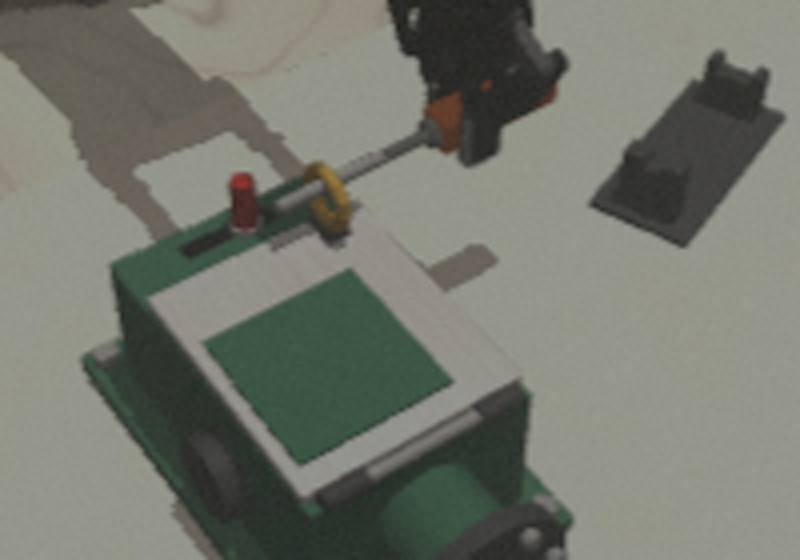

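The ring has risen about 1.75 px (roughly 4–5 mm) and the net pull is only about 3 N, with no hard stop so far. That points to a free cover, so I go a little further to be sure.

Request:
drive_tool:
  increments:
    - [0,[0,0.0005,-0.002],[0,0,0]]
    - [0,[0,0.001,-0.004],[0,0,0]]
    - [0,[0,0.001,-0.005],[0,0,0]]
    - [0,[0,0.001,-0.005],[0,0,0]]

```text
clock: 9.7
ee_pos: [501.3, 15.7, 141.4]
eef_rot: [0.707, 0.707, 0.0, 0.0]
force: [2.5, -0.2, -4.1]
grip_width: 0.25
```

```bash
python3 - <<'E'
from h import *
np.set_printoptions(precision=3,suppress=True)
for i in range(2):
    c=arm.camera('top'); s=arm.state(); print(s['clock'],s['ee_pos'],s['force'],s['torque'])
c=snap('scene','scene8'); snap('top','top8')
a=cv2.resize(c['img'][150:290,190:390],None,fx=4,fy=4,interpolation=cv2.INTER_CUBIC); cv2.imwrite('pics/z_scene8.png',a[:,:,::-1])
for n in ('scene0','scene6','scene7','scene8'):
    c=load(n); hsv=cv2.cvtColor(c['img'],cv2.COLOR_RGB2HSV); m=cv2.inRange(hsv,(15,90,60),(32,255,255)); m[:,:255]=0;m[:,295:]=0;m[:180]=0;m[220:]=0
    ys,xs=np.where(m>0); print(n,cv2.boundingRect(m),xs.mean(),ys.mean())
E
```

```text
9.75 [501.228  15.709 141.359] [ 2.798 -0.355 -3.474] [ 0.275 -0.402  0.188]
9.8 [501.2    15.712 141.33 ] [ 3.069  0.055 -4.74 ] [ 0.322 -0.413  0.256]
scene0 (266, 192, 11, 17) 271.3243243243243 200.06306306306305
scene6 (266, 192, 11, 17) 271.5050505050505 199.97979797979798
scene7 (266, 191, 12, 17) 271.9611650485437 198.93203883495147
scene8 (267, 189, 11, 17) 272.2980769230769 197.68269230769232
```

View pics/z_scene8.png

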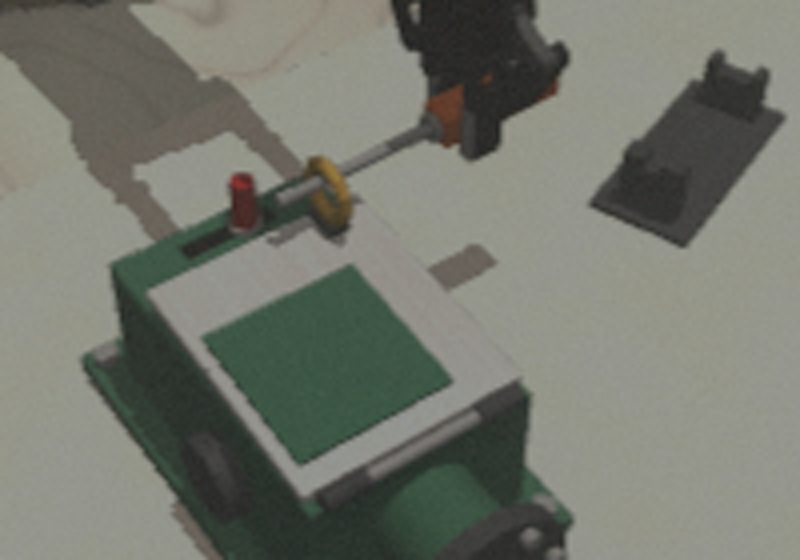

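The ring has now followed the bar by about 7 mm at a steady 3 N, past the 2–3 mm where the catch would stop it. The cover is free, so the release can stay where it is. Next I work out the arc around the hinge.

```bash
python3 - <<'E'
from h import *
s=arm.state(); print(s['ee_pos'],s['force'])
for th in (.15,.22,.29,.36,.43,.5,.57,.64,.71,.78,.85,.92):
    c,n=np.cos(th),np.sin(th); x=639.2-140*c+26*n+1.0; z=104+140*n+26*c
    print(th,round((x-501.2)/1000,4),-round((z-141.35)/1000,4))
E
```

```text
[501.1821361   15.74024363 141.26342936] [ 2.63931811 -0.14352065 -4.7288928 ]
0.15 0.0045 -0.0093
0.22 0.008 -0.0186
0.29 0.0123 -0.0276
0.36 0.0171 -0.0363
0.43 0.0226 -0.0446
0.5 0.0286 -0.0526
0.57 0.0352 -0.0601
0.64 0.0422 -0.0671
0.71 0.0498 -0.0736
0.78 0.0578 -0.0796
0.85 0.0661 -0.085
0.92 0.0749 -0.0898
```

First half of the arc, then a check.

Request:
drive_tool:
  increments:
    - [0,[0,0.003,-0.005],[0,0,0]]
    - [0,[0,0.0055,-0.01],[0,0,0]]
    - [0,[0,0.008,-0.0175],[0,0,0]]
    - [0,[0,0.012,-0.0265],[0,0,0]]
    - [0,[0,0.017,-0.036],[0,0,0]]
    - [0,[0,0.0225,-0.0445],[0,0,0]]
    - [0,[0,0.0285,-0.0525],[0,0,0]]
    - [0,[0,0.0285,-0.0525],[0,0,0]]
    - [0,[0,0.0285,-0.0525],[0,0,0]]

```text
clock: 11.02
ee_pos: [529.2, 15.8, 193.5]
eef_rot: [0.707, 0.707, -0.0, -0.0]
force: [1.1, -0.9, -3.8]
grip_width: 0.245
```

```bash
python3 - <<'E'
from h import *
np.set_printoptions(precision=3,suppress=True)
s=arm.state(); print(s['clock'],s['ee_pos'],s['eef_rot'],s['force'],s['torque'])
for n in ('scene','top'):
    c=snap(n,n+'9')
    a=cv2.resize(c['img'][150:290,190:390] if n=='scene' else c['img'][150:260,180:340],None,fx=4,fy=4,interpolation=cv2.INTER_CUBIC); cv2.imwrite('pics/z_%s9.png'%n,a[:,:,::-1])
E
```

```text
11.025 [529.192  15.79  193.528] [ 0.707  0.707 -0.    -0.   ] [ 1.079 -0.943 -3.773] [ 0.188 -0.057  0.054]
```

View pics/z_scene9.png

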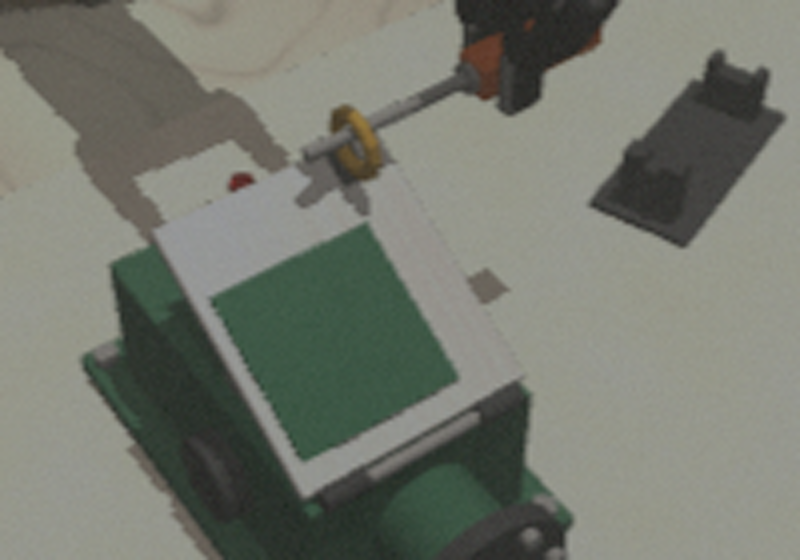

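View pics/z_top9.png

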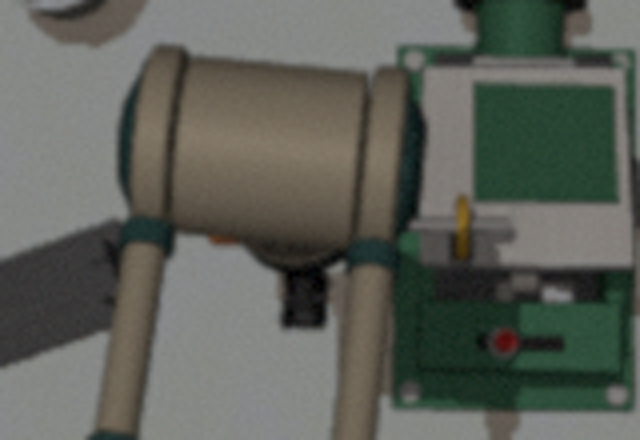

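The cover is following, at about 27°, with the ring at (463,228) in the top crop and the shaft still well through. Now the second half.

Request:
drive_tool:
  increments:
    - [0,[0,0.006,-0.007],[0,0,0]]
    - [0,[0,0.0135,-0.0145],[0,0,0]]
    - [0,[0,0.021,-0.021],[0,0,0]]
    - [0,[0,0.029,-0.027],[0,0,0]]
    - [0,[0,0.0375,-0.0325],[0,0,0]]
    - [0,[0,0.0465,-0.0375],[0,0,0]]
    - [0,[0,0.0465,-0.0375],[0,0,0]]
    - [0,[0,0.0465,-0.0375],[0,0,0]]
    - [0,[0,0.0465,-0.0375],[0,0,0]]

```text
clock: 12.25
ee_pos: [575.7, 15.8, 231.2]
eef_rot: [0.707, 0.707, -0.0, -0.0]
force: [-0.1, -1.6, -5.6]
grip_width: 0.247
```

```bash
python3 - <<'E'
from h import *
np.set_printoptions(precision=3,suppress=True)
for n in ('scene','top'):
    s=arm.state(); print(s['clock'],s['ee_pos'],s['eef_rot'],s['force'],s['torque'])
    c=snap(n,n+'10')
    a=cv2.resize(c['img'][130:270,190:390] if n=='scene' else c['img'][130:240,200:360],None,fx=4,fy=4,interpolation=cv2.INTER_CUBIC); cv2.imwrite('pics/z_%s10.png'%n,a[:,:,::-1])
E
```

```text
12.25 [575.735  15.832 231.161] [ 0.707  0.707 -0.    -0.   ] [-0.067 -1.568 -5.562] [ 0.211 -0.013  0.047]
12.3 [575.708  15.846 231.156] [ 0.707  0.707 -0.    -0.   ] [-0.592 -0.469 -5.151] [ 0.22  -0.036  0.013]
```

View pics/z_scene10.png

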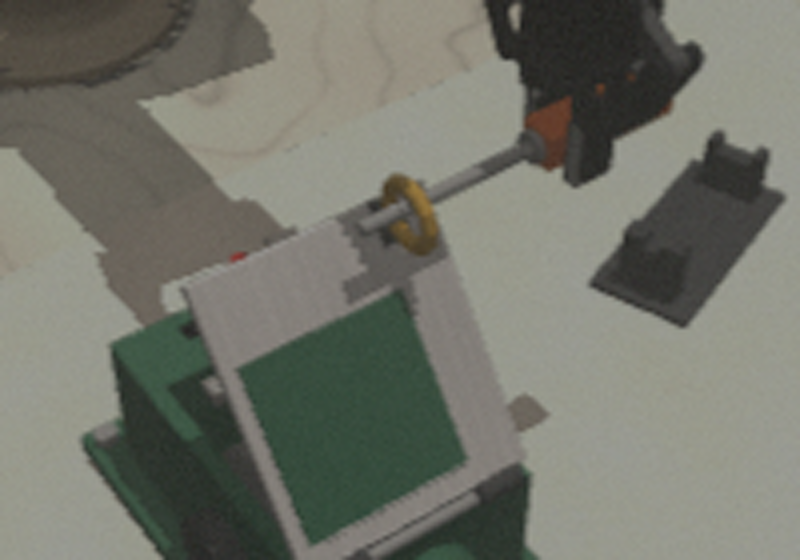

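View pics/z_top10.png

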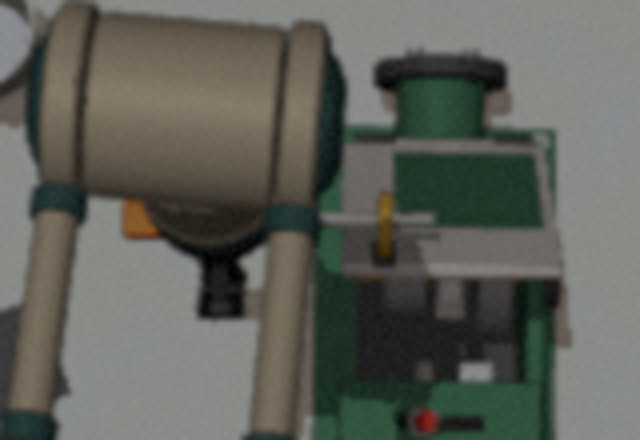

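The cover is up. The ring is at (410,213) in the scene crop and (385,228) in the top crop, and the cover's front right corner is at (187,287) and (560,275). I triangulate both to get the opening angle.

```bash
python3 - <<'E'
from h import *
np.set_printoptions(precision=3,suppress=True)
t=load('top10'); s=load('scene10')
T=lambda x,y:(x/4-.4+200,y/4-.4+130)
S=lambda x,y:(x/4-.4+190,y/4-.4+130)
H=np.array([639.2,104])
for n,a,b,o in (('ring',(385,228),(410,213),(-140,26)),('corner',(560,275),(187,287),(-148,0)),('tip',(434,218),(364,226),(-140,26))):
    X,e=tri([ray(t,*T(*a)),ray(s,*S(*b))]); d=X[[0,2]]-H
    th=np.arctan2(d[1],-d[0])-np.arctan2(o[1],-o[0]); print(n,X,e,'theta',th)
st=arm.state(); print(st['clock'],st['ee_pos'],np.abs(st['qd']).max(),st['force'])
E
```

```text
ring [571.267 -74.765 229.625] [np.float64(0.6744781953657515), np.float64(0.6744781953657092)] theta 0.8914491004859206
corner [ 544.26  -177.518  219.408] [np.float64(0.4733604270491779), np.float64(0.4733604270490129)] theta 0.882397807203913
tip [ 575.553 -103.083  239.532] [np.float64(0.38609565067786517), np.float64(0.3860956506778062)] theta 0.9481306895738653
12.35 [575.722  15.841 231.158] 0.0015120458293671618 [ 0.018 -0.173 -5.283]
```

The opening is 0.88–0.89 rad (about 51°) from two independent points. The tip is 28 mm past the ring and the arm is still. I hold briefly, check the scene for drift, then hand in.

Request:
drive_tool:
  increments:
    - [0,[0,0,0],[0,0,0]]
    - [0,[0,0,0],[0,0,0]]
    - [0,[0,0,0],[0,0,0]]
    - [0,[0,0,0],[0,0,0]]

```text
clock: 12.85
ee_pos: [576.2, 15.8, 231.3]
eef_rot: [0.707, 0.707, -0.0, 0.0]
force: [-1.3, -0.4, -4.7]
grip_width: 0.244
```

```bash
python3 - <<'E'
from h import *
np.set_printoptions(precision=3,suppress=True)
c=snap('scene','scene11'); a=load('scene10'); b=load('scene0')
d=np.abs(c['img'].astype(int)-a['img']); print('drift diff>60:',(d.max(2)>60).sum())
for n,(x0,y0,x1,y1) in dict(tub=(400,205,465,270),tin=(110,265,180,335),flange=(130,215,185,260)).items():
    e=np.abs(c['img'][y0:y1,x0:x1].astype(int)-b['img'][y0:y1,x0:x1]); print(n,e.mean(),(e.max(2)>60).sum())
s=arm.state(); print(s['clock'],s['ee_pos'],s['force'],s['grip_width'])
print(arm.hand_in())
E
```

```text
drift diff>60: 0
tub 7.105719921104536 0
tin 7.36639455782313 0
flange 8.02949494949495 0
12.9 [576.165  15.827 231.314] [-0.342 -0.068 -4.325] 0.2500510364031848
the job is handed in; nothing more can be done
None
```

I gripped the bar, put its shaft through the ring and tugged. The cover rose past the 2–3 mm where the catch would stop it, at a steady pull of about 3 N, so it was not caught. I left the red release alone, lifted the cover along its hinge arc and handed in at 12.9 s of the 54 s; no verdict is reported.

**Last checks:**
- **Opening:** the cover stands at about 0.88–0.89 rad (51°), measured from both the ring and the front corner.
- **Bar:** the tip is about 28 mm past the ring and the bar is still gripped, about 239 mm above the bench. The ring pulls down on it with roughly 3 N.
- **Stillness:** I saw no drift over the last half second, and the tub, tin and flange look unchanged in the scene view.

**Where readings disagreed:**
- **Bar height on the rest:** it first measured 46–51 mm from the fixed cameras, against 45 mm given; the closer wrist views gave 45–47 mm.
- **Tip in the ring:** at the end the tip measured about 11 mm from the ring's centre, where 8 mm is the most the hole allows. This is within measuring error and inside the 20 mm limit.
- **Sideways force:** about 3 N appeared during the tug and went away once the bar followed the arc.

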